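Clamp the sensor module in the test fixture

ROBOT

A 6-joint arm with a two-finger parallel gripper is mounted at the origin on the work surface. World frame = base frame: x ahead of the robot, y to its left, z up, the work surface at z = 0. Lengths are in m, angles in rad, forces in N, time in s.
With the tool pointing down it reaches from about 0.275 to 0.725 m from the base axis. Payload 5.6 kg.
Tool frame: the origin (TCP) lies on the centre line of the jaws, within the pads' length; the fingertips stand ctrl.tip_extent ahead of it and the grasp point (between the pads) lies 5 mm behind it (ctrl.tip_extent is the distance from the TCP to the fingertips, in m); z points along the fingers, y is the line along which they close (so a half turn about z gives the same grasp; the last joint's range is limited). The gripper opens to 85 mm and grips with 20 to 120 N. Pads are 22 mm wide; open, the fingers measure 114 mm over their backs; the gripper's body (76 mm by 85 mm) begins 54 mm behind the grasp point. The pads swing forward as they close: fully open they stand 13 mm farther back than shut.
Start: joints at [1.433, 0.255, 0.108, 0, -1.424, -0.285], TCP at [0.226, 0.502, 0.245] pointing down, gripper open.
Joint ranges: [-2.95, 2.95], [-1.21, 1.97], [-1.09, 1.5], [-2.87, 1.71], [-2.94, -0.07], [-3.05, 3.05]. Speed limits (rad/s): [2.57, 2.57, 3.14, 3.14, 3.14, 3.14].

INTERFACE

Orientations are given as a unit quaternion [x, y, z, w].
In Python, from workcell import ctrl gives the robot as it stands. The module is installed in compiled form; this text tells all that it offers.
- The arm moves only by the tool jog_arm, never from a script. Its argument "targets" is a list of rows, each a list of 2 entries, a list of its own where there are three numbers: the shift along the world's x, y, z in mm, then the turn about the world's z in rad. In form: [[[x, y, z], spin], ...]. A call has 1 to 5 rows; each row shifts and turns the commanded pose from where the row before left it; what a row does not reach is not made up. A row lasts 1/10 s, in which the tool goes at most 50 mm and 8.59 degrees, less where a joint would pass 70% of its speed; a pose out of reach is approached as far as the arm can. A call with a gripper value outside its range is refused whole. "claw" is the closure, from -1 (fully open) to 1 (shut), so that 0 is half open, set as the call begins (left out, the last holds). The fingers move at their own pace and stop on an object; the grip force is fixed at half the most. Time passes only in rows, so rows that do not move let the fingers close. It gives the time, the measured TCP pose, the force, the opening and the grip force at its end, in the units of the state.
- ctrl.get_obs(): the state, without advancing time (a new reading comes with each control period).
- ctrl.get_image(name): name is "scene" or "top"; returns a dict with "image" (480x640x3 uint8, blue, green, red), "z_map" (480x640 float32, m along the optical axis (not along the pixel's ray), 0 where there is no reading), "fx", "fy", "cx", "cy" (pixels), "world_to_cam" (4x4, takes a point from world to camera coordinates). Camera axes: x right, y down, z forward; pixel columns grow to the right and rows downward; lengths in m; the calibration is good to about 2 mm. A picture is of the moment at which its call begins.
- ctrl.close_job(): hands the job in; it is judged then, once.
The state is a dict: "t": time; "qpos": joint angles; "qvel": joint speeds; "effort": joint torques, N m; "tool_pos": TCP position; "tool_rot": TCP orientation; "ft_force": force on the tool from outside, world axes, zero at the start; "ft_torque": the same for the moment, N m; "width": opening from 0.0 (shut) to 1.0 (fully open); "grip_force": force on a finger pad.
Only numpy, scipy, OpenCV 4.12 (cv2) and the standard library are available. Lean on these libraries where they do the work, as an engineer would, in place of code of your own. Each camera call takes 0.05 s, during which the arm holds its last target. There are 200 camera calls.

TASK

Two identical screw clamps stand on the bench; one of them has a blue sensor module lying loose in it. Take the T-handle of that clamp and turn it clockwise (seen from above) until the rising resistance shows that the module is firmly clamped, without overtightening, then let go and leave the module where it lies, clamped.

Things in the scene. Friction and masses are not known exactly. Their poses are not given: they have to be found in the camera images.
- module: blue metal sensor module, 80 x 60 x 32 mm, black end panels, lying loose on the base plate (120 x 130 mm) of the clamp to be tightened, between low fences (3 mm play each way), long side along the clamp's x. Origin: centre of its underside, 16 mm above the bench; z up. An identical module waiting on the open bench is not listed.
- handle (a point): centre of the level steel T-bar on that clamp's vertical screw: 70 mm long (this point's x), 12 wide (y), 14 high; grip across the width. 145 mm above the bench when fully open. Below it only the round stem, 11 mm wide; the bridge (130 x 28 mm) with its brass nut tops out 96 mm above the bench. The empty spare clamp looks the same.
- screw (a joint): turn of that handle, rad: 0 open (bar along the clamp's x), grows clockwise from above = tightening; stop at 2.4. Starts at 0 to 0.3. Screw and handle sink 4 mm per rad. Foot meets the module at about 0.7, then presses 36 N more per rad: about 6 N at 0.87, 17 N at 1.2, 32 N (too tight) at 1.6. Turning torque 0.11 N m free, after contact rising 0.14 N m per rad. Stays where left.
- foot: black rubber-faced pressure foot, 28 mm across, 8 mm thick, under that screw; origin: centre of its lower face, 50.8 mm above the bench when fully open; sinks with the screw, does not turn. Sprung: once on the module (top 48 mm above the bench) it stops while the screw goes on.
There are look-alikes about, which are no part of the job. Leave any orange look-alike of the part that bears handle alone.

How it is judged:
By the outcome, as a careful person would: the job done as asked, in the order asked, and still so for the second after the job is handed in, with the robot touching nothing.
It also fails if it takes over 45 s, if anything falls off the work surface, if the arm or the gripper's body presses on something with over 40 N, if the wrist force passes 120 N, or if a joint passes its speed limit or range.

## Working session

There is one attempt and no reset: what is moved stays moved. The work goes in short steps, Python scripts to look and compute and a tool call to move; the robot and the scene stay as the last step left them, time stands still between calls to the robot, and variables do not carry over. Pictures are saved under pics/ and viewed, at most 10 in all, crops included, and the job is handed in when it is done.

Besides the shell and the picture viewer there is one more tool, called after "Emit:" as name(argument=value, ...) on one line, values as JSON. jog_arm: Moves the arm, as the interface text tells. Its arguments: {"type":"object","properties":{"targets":{"type":"array","items":{"type":"array"}},"claw":{"type":"number"}},"required":["targets"]}

```bash
mkdir -p pics; cat > h.py <<'E'
import numpy as np, cv2
from workcell import ctrl
def shot(n,tag):
    d=ctrl.get_image(n); cv2.imwrite(f"pics/{tag}.png",d["image"]); np.savez(f"{tag}.npz",**d); return d
def pt(d,u,v,z=None):
    z=d["z_map"][int(v),int(u)] if z is None else z
    c=np.array([(u-d["cx"])/d["fx"]*z,(v-d["cy"])/d["fy"]*z,z,1]); return (np.linalg.inv(d["world_to_cam"])@c)[:3]
def cloud(d):
    v,u=np.mgrid[:480,:640]; z=d["z_map"]
    c=np.stack([(u-d["cx"])/d["fx"]*z,(v-d["cy"])/d["fy"]*z,z,np.ones_like(z)],-1)
    P=(c@np.linalg.inv(d["world_to_cam"]).T)[...,:3]; P[z==0]=np.nan; return P
E
python3 - <<'E'
from h import *
for n in("scene","top"):
    d=shot(n,n+"0"); print(n,d["fx"],np.linalg.inv(d["world_to_cam"]).round(3).tolist())
o=ctrl.get_obs();print(o,ctrl.tip_extent)
E
```

```text
scene 506.74984759267375 [[-0.401, 0.503, -0.765, 1.231], [0.916, 0.232, -0.328, 0.275], [0.012, -0.833, -0.554, 0.604], [0.0, 0.0, 0.0, 1.0]]
top 497.0810169679615 [[-0.013, -0.984, 0.18, 0.398], [-1.0, 0.01, -0.02, 0.002], [0.018, -0.18, -0.983, 0.986], [0.0, 0.0, 0.0, 1.0]]
{'t': 0.1, 'qpos': array([ 1.43259833e+00,  2.55690521e-01,  1.07118135e-01, -4.15173574e-04,
       -1.42387864e+00, -2.84576730e-01]), 'qvel': array([-2.10125251e-05, -2.04742651e-03,  1.13540831e-03,  1.51666673e-03,
       -2.50442744e-04, -5.44171363e-04]), 'effort': array([-2.30654587e-03, -3.87603199e+01,  2.38473594e+01,  5.37795871e+00,
       -3.80931480e-03,  7.66067700e-06]), 'tool_pos': array([0.22545271, 0.50121175, 0.24447959]), 'tool_rot': array([ 9.77733997e-01, -2.09846385e-01, -1.44276364e-04,  8.40149464e-04]), 'ft_force': array([-0.74001133, -1.35618815,  0.23250049]), 'ft_torque': array([ 0.01180257, -0.00580879,  0.01147473]), 'grip_force': 0.0, 'width': 1.0004786831840817} 0.014
```

View pics/scene0.png

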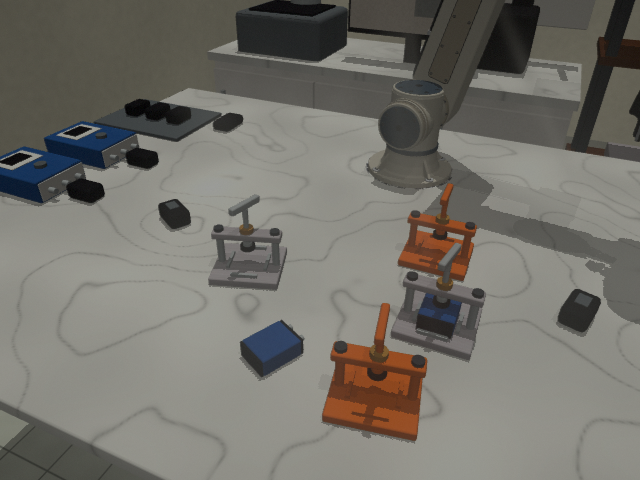

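View pics/top0.png

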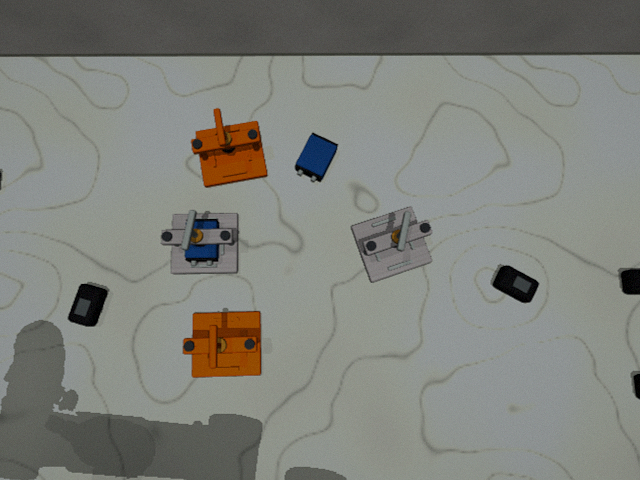

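The scene view shows the grey clamp holding the blue module at about (440,310), with its bar at (450,257). In the top view it is at (205,242), bar at (189,230). The spare grey clamp is empty, and orange look-alikes stand on both sides. Next I measure the bar from both views.

```bash
python3 - <<'E'
from h import *
L=lambda t:dict(np.load(t+".npz"))
t=L("top0");s=L("scene0")
for n,d in(("top",t),("scene",s)):
    P=cloud(d)
    m=(P[...,2]>.118)&(P[...,2]<.16)&(abs(P[...,0]-.44)<.1)&(P[...,1]>.15)&(P[...,1]<.34)
    k,lab,st,c=cv2.connectedComponentsWithStats(m.astype(np.uint8))
    for i in range(1,k):
        if st[i,4]<15: continue
        Q=P[lab==i]; r=cv2.minAreaRect((Q[:,:2]*1000).astype(np.float32))
        print(n,c[i].round(1),st[i],Q.mean(0).round(4),np.percentile(Q[:,2],[5,50,95]).round(4),r)
for n,d,(u,v,a,b) in(("top",t,(145,195,110,90)),("scene",s,(380,225,120,135))):
    cv2.imwrite(f"pics/{n}c.png",cv2.resize(d["image"][v:v+b,u:u+a],None,fx=4 if n=="scene" else 6,fy=4 if n=="scene" else 6,interpolation=2))
E
```

```text
top [184.4 247.2] [180 245   9   6  42] [0.536  0.2096 0.1491] [0.141  0.1502 0.1522] ((536.0658569335938, 210.41806030273438), (12.374826431274414, 7.720858573913574), 86.73377990722656)
top [212.6 345.1] [209 325  10  41 335] [0.3729 0.1576 0.1504] [0.1446 0.1514 0.1543] ((373.0160217285156, 158.0875701904297), (64.84571075439453, 11.655095100402832), 1.3428165912628174)
scene [445.9 195.7] [440 184  13  25 179] [0.3818 0.1606 0.1479] [0.1229 0.1522 0.1542] ((374.8821105957031, 159.5396728515625), (68.3875732421875, 12.1090087890625), 1.0237579345703125)
```

View pics/topc.png

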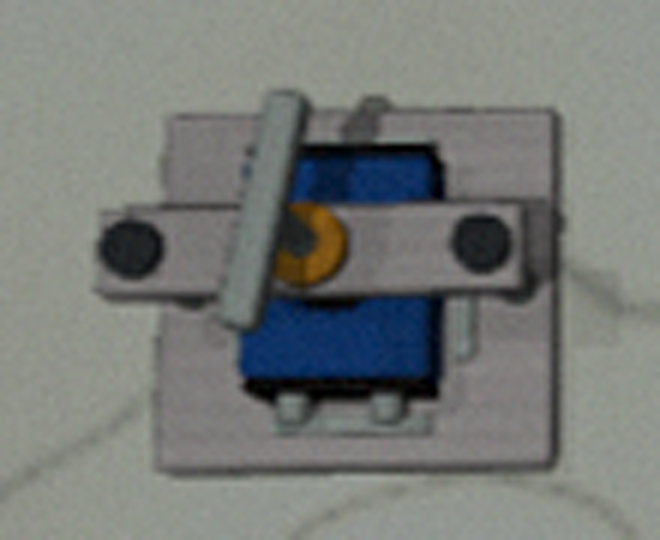

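View pics/scenec.png

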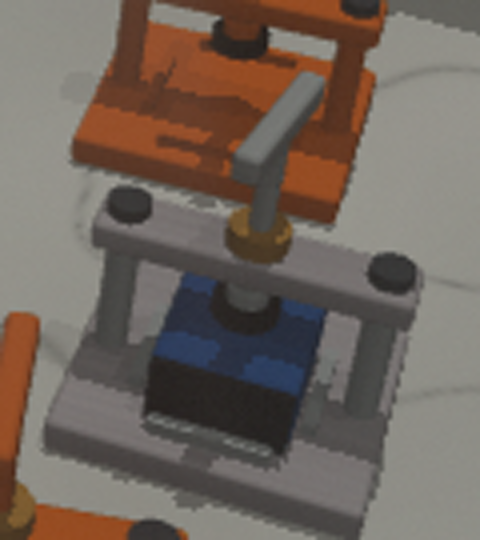

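The top crop shows the bar running from (288,95) to (237,325), i.e. tilted slightly clockwise with its top end to the right. The scene crop shows the bar top from (312,80) to (250,160), with the module lying under the foot.

```bash
python3 - <<'E'
from h import *
L=lambda t:dict(np.load(t+".npz"))
t=L("top0");s=L("scene0")
for n,d in(("top",t),("scene",s)):
    P=cloud(d)
    for lo,hi in((.118,.165),(.08,.106),(.005,.03)):
        m=(P[...,2]>lo)&(P[...,2]<hi)&(abs(P[...,0]-.56)<.09)&(P[...,1]>.1)&(P[...,1]<.32)
        k,lab,st,c=cv2.connectedComponentsWithStats(m.astype(np.uint8))
        for i in range(1,k):
            if st[i,4]<40: continue
            Q=P[lab==i]; r=cv2.minAreaRect((Q[:,:2]*1000).astype(np.float32))
            print(n,lo,c[i].round(1),st[i,4],Q.mean(0).round(4),np.percentile(Q[:,2],[5,50,95]).round(4),np.round(r[0],1),np.round(r[1],1),round(r[2],1))
# stereo triangulation of bar ends from the crops
def ray(d,u,v):
    a=pt(d,u,v,0.);b=pt(d,u,v,1.);return a,(b-a)/np.linalg.norm(b-a)
def tri(a,b):
    A=np.zeros((3,3));B=np.zeros(3)
    for o,w in(ray(t,*a),ray(s,*b)):
        M=np.eye(3)-np.outer(w,w);A+=M;B+=M@o
    return np.linalg.solve(A,B)
T=lambda u,v:(145+u/6,195+v/6)
S=lambda u,v:(380+u/4,225+v/4)
f=tri(T(288,95),S(312,80));n=tri(T(237,325),S(250,160));print(f,n,(f+n)/2,np.linalg.norm(f-n),np.arctan2(f[1]-n[1],f[0]-n[0]))
E
```

```text
top 0.118 [188.2 230. ] 346 [0.5659 0.2042 0.1489] [0.1404 0.1504 0.1535] [566.8 205.5] [13.5 69.7] 79.5
top 0.08 [211.5 236.4] 602 [0.5655 0.1759 0.0886] [0.0826 0.087  0.0975] [566.5 178.5] [75.4 28.4] 89.9
top 0.08 [171.4 236.8] 325 [0.5657 0.2492 0.0876] [0.0833 0.0869 0.0934] [566.  249.1] [42.8 26.6] 89.0
top 0.005 [178.5 221.1] 224 [0.6107 0.2561 0.016 ] [0.0132 0.0162 0.0193] [611.7 258.2] [33.8 35.9] 82.8
top 0.005 [210.6 250.4] 1842 [0.5513 0.1908 0.0165] [0.0124 0.0164 0.0224] [566.9 205.3] [131.  121.5] 89.9
scene 0.118 [448.8 258.1] 335 [0.5752 0.2067 0.1473] [0.1251 0.1512 0.1535] [570.  206.2] [12.7 71.4] 79.9
scene 0.08 [444.7 287.6] 1200 [0.5737 0.208  0.0885] [0.0815 0.0874 0.0975] [569.4 206.2] [ 31.1 129.4] 0.1
scene 0.005 [436.3 329.7] 2599 [0.5962 0.2096 0.0175] [0.0087 0.0173 0.0252] [569.7 205.8] [122.  130.1] 0.3
[0.58976405 0.20390903 0.17966075] [0.54130845 0.20679991 0.11161915] [0.56553625 0.20535447 0.14563995] 0.08358206111344964 -0.059589763848027694
```

Two views agree: bar centre at about (0.567, 0.206), top at 0.151, yaw about -0.18 (screw about 0.18). Moving above it.

Emit:
jog_arm(targets=[[[30,-26,0],0.024],[[30,-26,0],0.024],[[30,-26,0],0.024],[[30,-26,0],0.024],[[30,-26,0],0.024]], claw=-1)

```text
t: 0.6
tool_pos: [0.3764, 0.3703, 0.2449]
tool_rot: [0.989, -0.15, -0.0, 0.0]
ft_force: [0.7, 1.1, -1.1]
width: 1.002
grip_force: 0.0
```

Emit:
jog_arm(targets=[[[30,-26,0],0.024],[[30,-26,0],0.024],[[30,-26,0],0.024],[[30,-26,0],0.024],[[30,-26,0],0.024]])

```text
t: 1.1
tool_pos: [0.5265, 0.2403, 0.2448]
tool_rot: [0.996, -0.091, -0.0, 0.0]
ft_force: [0.8, 1.4, -0.4]
width: 0.997
grip_force: 0.0
```

Emit:
jog_arm(targets=[[[20,-18,0],0],[[21,-17,0],0],[[0,0,0],0],[[0,0,0],0]])

```text
t: 1.5
tool_pos: [0.5666, 0.2062, 0.2445]
tool_rot: [0.996, -0.092, -0.001, 0.0]
ft_force: [0.0, 0.4, 0.9]
width: 0.996
grip_force: 0.0
```

Emit:
jog_arm(targets=[[[0,0,-30],0],[[0,0,-30],0],[[0,0,-25],0],[[0,0,-21],0],[[0,0,0],0]])

```text
t: 2.0
tool_pos: [0.564, 0.2065, 0.1361]
tool_rot: [0.996, -0.091, -0.003, 0.002]
ft_force: [-0.6, 0.2, -0.9]
width: 0.997
grip_force: 0.0
```

Emit:
jog_arm(targets=[[[0,0,0],0],[[0,0,0],0],[[0,0,0],0],[[0,0,0],0]], claw=0.4)

```text
t: 2.4
tool_pos: [0.567, 0.2069, 0.1403]
tool_rot: [0.996, -0.091, 0.001, -0.001]
ft_force: [0.2, -0.2, 0.4]
width: 0.33
grip_force: 0.0
```

```bash
python3 - <<'E'
from h import *
s=shot("scene","s1")["image"];t=shot("top","t1")["image"]
a=cv2.resize(s[190:310,390:510],(480,480));b=cv2.resize(t[180:270,140:230],(480,480))
cv2.imwrite("pics/g1.png",cv2.resize(np.hstack([a,b]),(800,400)))
E
```

```text
(no output)
```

View pics/g1.png

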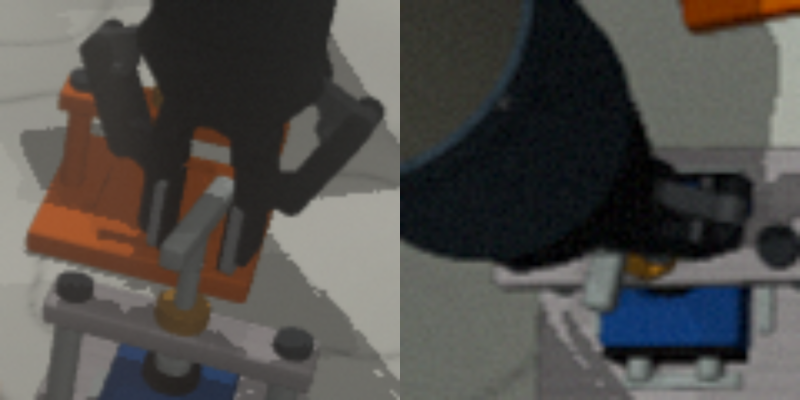

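The left half shows the bar at (195,225) between the two pads at (155,215) and (232,240), roughly centred. I close the gripper.

Emit:
jog_arm(targets=[[[0,0,0],0],[[0,0,0],0],[[0,0,0],0],[[0,0,0],0],[[0,0,0],0]], claw=1)

```text
t: 3.0
tool_pos: [0.5668, 0.2065, 0.1396]
tool_rot: [0.996, -0.091, 0.0, -0.0]
ft_force: [-1.5, -0.2, 3.6]
width: 0.129
grip_force: 60.2
```

```bash
python3 -c "
from workcell import ctrl
o=ctrl.get_obs();print(o['tool_pos'],o['tool_rot'],o['ft_force'],o['ft_torque'],o['qpos'])"
```

```text
[0.56676902 0.20651559 0.13963362] [ 9.95826061e-01 -9.12710564e-02  2.20076697e-04 -4.24644914e-05] [-1.47228924 -0.23250818  3.58409269] [-0.14390139  0.43649503 -0.03961352] [ 6.08392110e-01  4.08419997e-01  5.59251900e-02  2.32864601e-04
 -1.21791012e+00  7.79527266e-01]
```

Firm grip (width 11 mm, 60 N). Turning clockwise, sinking 4 mm per rad.

Emit:
jog_arm(targets=[[[0,0,-0.4],-0.1],[[0,0,-0.4],-0.1],[[0,0,-0.4],-0.1],[[0,0,0],0],[[0,0,0],0]])

```text
t: 3.5
tool_pos: [0.5668, 0.2068, 0.1384]
tool_rot: [0.971, -0.238, 0.0, -0.0]
ft_force: [-1.0, 0.3, 4.0]
width: 0.133
grip_force: 60.3
```

```bash
cat > o.py <<'E'
from workcell import ctrl
import numpy as np
o=ctrl.get_obs();r=o['tool_rot'];print(o['t'],o['tool_pos'].round(4),'yaw',2*np.arctan2(r[1],r[0]),o['ft_force'].round(1),o['ft_torque'].round(3),o['width'])
E
python3 o.py
```

```text
3.5 [0.5668 0.2068 0.1384] yaw -0.4802530918363825 [-1.   0.3  4. ] [ 0.191  0.379 -0.163] 0.13290852712997295
```

Emit:
jog_arm(targets=[[[0,0,-0.4],-0.1],[[0,0,-0.4],-0.1],[[0,0,0],0],[[0,0,0],0]])

```text
t: 3.9
tool_pos: [0.567, 0.2069, 0.1376]
tool_rot: [0.943, -0.333, 0.0, -0.001]
ft_force: [-0.1, 0.7, 4.0]
width: 0.13
grip_force: 60.3
```

```bash
python3 o.py
```

```text
3.9 [0.567  0.2069 0.1376] yaw -0.679017536244453 [-0.1  0.7  4. ] [ 0.55   0.112 -0.137] 0.13013347360926797
```

Emit:
jog_arm(targets=[[[0,0,-0.4],-0.1],[[0,0,-0.4],-0.1],[[0,0,0],0],[[0,0,0],0]])

```text
t: 4.3
tool_pos: [0.5671, 0.207, 0.1369]
tool_rot: [0.905, -0.425, 0.0, -0.001]
ft_force: [1.2, 3.1, 4.4]
width: 0.127
grip_force: 60.4
```

```bash
python3 - <<'E'
import o
from h import *
s=shot("scene","s2")["image"];t=shot("top","t2")["image"]
a=cv2.resize(s[210:330,390:510],(480,480));b=cv2.resize(t[190:280,150:240],(480,480))
cv2.imwrite("pics/g2.png",cv2.resize(np.hstack([a,b]),(800,400)))
E
```

```text
4.3 [0.5671 0.207  0.1369] yaw -0.878564778747599 [1.2 3.1 4.4] [ 0.947 -0.075 -0.087] 0.1270014934346188
```

View pics/g2.png

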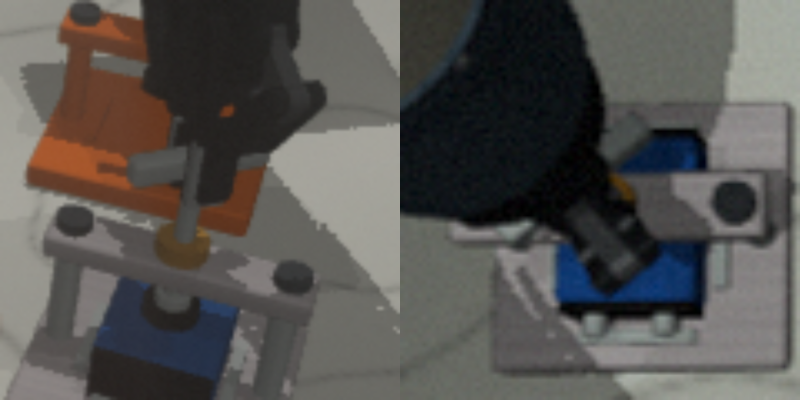

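The bar turns with the gripper: the left half shows it at (190,165), now diagonal, and the right half shows its end at (630,140). Clamp and module are unmoved. Continuing to about 1.18.

Emit:
jog_arm(targets=[[[0,0,-0.4],-0.1],[[0,0,-0.4],-0.1],[[0,0,0],0],[[0,0,0],0]])

```text
t: 4.8
tool_pos: [0.5672, 0.2071, 0.1362]
tool_rot: [0.858, -0.514, 0.0, -0.001]
ft_force: [1.2, 4.0, 5.1]
width: 0.131
grip_force: 60.5
```

```bash
python3 o.py
```

```text
4.8 [0.5672 0.2071 0.1362] yaw -1.0786311416904086 [1.2 4.  5.1] [ 1.359 -0.451 -0.07 ] 0.1311439897523904
```

Emit:
jog_arm(targets=[[[0,0,-0.4],-0.1],[[0,0,0],0],[[0,0,0],0]])

```text
t: 5.1
tool_pos: [0.5673, 0.2072, 0.1358]
tool_rot: [0.831, -0.556, 0.0, -0.001]
ft_force: [1.3, 4.3, 4.1]
width: 0.125
grip_force: 60.5
```

```bash
python3 o.py
```

```text
5.1 [0.5673 0.2072 0.1358] yaw -1.1783600336306983 [1.3 4.3 4.1] [ 1.378 -0.665 -0.069] 0.1251153349232141
```

Emit:
jog_arm(targets=[[[0,0,0],0],[[0,0,0],0],[[0,0,0],0],[[0,0,0],0],[[0,0,0],0]], claw=-1)

```text
t: 5.6
tool_pos: [0.5664, 0.2063, 0.1349]
tool_rot: [0.83, -0.557, -0.0, 0.0]
ft_force: [0.3, 0.1, -0.6]
width: 0.96
grip_force: 0.0
```

Emit:
jog_arm(targets=[[[0,0,15],0],[[0,0,25],0],[[0,0,30],0],[[0,0,30],0],[[0,0,20],0]])

```text
t: 6.1
tool_pos: [0.5671, 0.2065, 0.2578]
tool_rot: [0.83, -0.557, 0.001, -0.001]
ft_force: [0.4, 1.2, -0.3]
width: 0.999
grip_force: 0.0
```

Emit:
jog_arm(targets=[[[-30,30,0],0],[[-30,30,0],0],[[-30,30,0],0],[[-30,30,0],0],[[-30,30,0],0]])

```text
t: 6.6
tool_pos: [0.4152, 0.3574, 0.2554]
tool_rot: [0.83, -0.557, 0.0, 0.0]
ft_force: [1.2, 0.2, -1.0]
width: 1.001
grip_force: 0.0
```

```bash
python3 - <<'E'
import o
from h import *
S=shot("scene","s3");T=shot("top","t3")
for n,d in(("top",T),("scene",S)):
    P=cloud(d)
    m=(P[...,2]>.118)&(P[...,2]<.165)&(abs(P[...,0]-.567)<.06)&(abs(P[...,1]-.206)<.06)
    k,lab,st,c=cv2.connectedComponentsWithStats(m.astype(np.uint8))
    for i in range(1,k):
        if st[i,4]<40: continue
        Q=P[lab==i]; Q=Q[Q[:,2]>.138];r=cv2.minAreaRect((Q[:,:2]*1000).astype(np.float32))
        print(n,c[i].round(1),st[i,4],np.percentile(Q[:,2],[5,50,95]).round(4),r)
a=cv2.resize(S["image"][210:360,370:520],(480,480));b=cv2.resize(T["image"][180:280,150:250],(480,480))
cv2.imwrite("pics/g3.png",cv2.resize(np.hstack([a,b]),(800,400)))
E
```

```text
6.6 [0.4152 0.3574 0.2554] yaw -1.1826494734238842 [ 1.2  0.2 -1. ] [ 0.08  -0.058  0.029] 1.000794035386212
top [188.4 230.5] 335 [0.1408 0.1471 0.1494] ((567.0743408203125, 205.1241455078125), (12.97305679321289, 69.60501861572266), 22.231843948364258)
scene [448.5 259.4] 522 [0.1391 0.1462 0.1493] ((569.2667846679688, 206.12716674804688), (13.908288955688477, 69.88672637939453), 22.322187423706055)
```

View pics/g3.png

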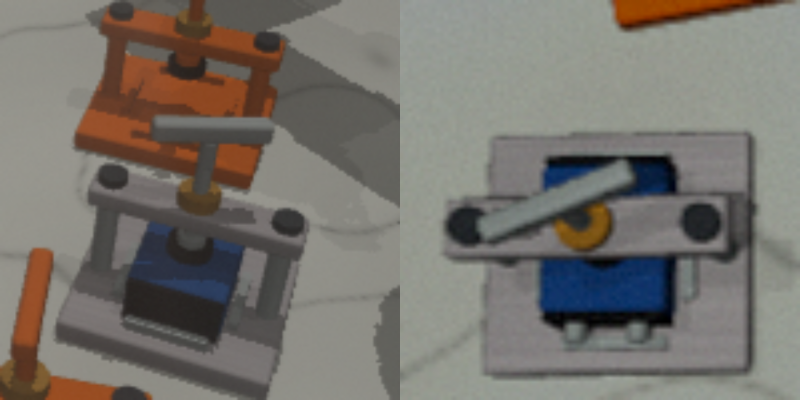

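The picture shows the bar from (485,228) to (630,172) in the top half-view, a screw turn of 1.18 rad. It has sunk about 4 mm, with the foot on the module and the module in place. Handing in.

```bash
python3 -c "
from workcell import ctrl
print(ctrl.close_job())"
```

```text
the job is handed in; nothing more can be done
None
```

I turned the T-handle of the grey clamp holding the module clockwise to about 1.18 rad (about 17 N by the given figures), let go with the module clamped in place, and handed the job in at about 7 s; no verdict was returned.

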